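# Hang the turner back on the utensil carousel

### The job

The steel turner on the worktop belongs on the utensil carousel, whose one free place (the gap without a utensil) has been left towards the back. Turn the ring until the free place faces the front of the worktop; pick the turner up by its round disc, loosen the grip so that it swings down to hang upright, clamp it again, and hang it by its hook over the ring in the middle of the free place, like the rest of its set. Leave the other things where they stand.

Things in the scene. Friction and masses are not known exactly. Their poses are not given: they have to be found in the camera images.
- turner_disc (a point): Centre of the turner's grip disc (24 mm across, 6 mm thick, widest part of the handle; strip 13 mm, hook rod 6 mm wide). Turner: loose, plain steel, 0.22 to 0.31 kg, lies on blade and hook tip, this point 38.5 mm up. Pinched across the disc's rim from above it holds its angle at 60 N or more, swings below about 35 N, and hangs upright at 3 to 6 N. x: level to the blade; z up, as it lies.
- turner_blade (a point): Centre of the turner's slotted blade (72 x 72 x 3 mm), 116 mm from the disc along the turner's x axis and 37 mm lower as it lies (the handle slopes 24 degrees); the blade's far edge is 36 mm farther. When the turner hangs upright from the disc, this point is straight below the disc (122 mm).
- turner_hook (a point): Point inside the turner's hook where the bar rests. The hook is a half circle of 6 mm rod, 36 mm wide inside, curled to the underside; its tip is 25 mm below this point when hung. As it lies this point is 35 mm behind the disc (-x), 7 mm lower. Hanging in the grip it is about 31 mm above the disc and 17 mm to the side away from where the blade pointed, and the rod's top is 39 mm above the disc.
- free_place (a point): Middle of the free place on the ring: centre of the 8 mm bar, half-way between two spokes, x pointing outward. The ring is level, of 95 mm radius, 250 mm above the worktop. Inside the free place the sector between hub (28 mm wide) and ring is open: a fingertip can go down into it and push a spoke sideways. A turner hung here has its hook curled inward over the bar, its handle outside.
- carousel_axis (a point): Point on the carousel's vertical axis at ring height; a finial rises 26 mm above it, the foot (140 mm wide) is fixed. Four 7 mm spokes stand 45 degrees either side of each hanging place. The other three places hold ladle, skimmer and masher, fixed to the ring, reaching 155 mm from the axis and down to 65 mm above the worktop. The front is the -x direction (towards the robot).
- carousel_head (a joint): Angle of the ring about its vertical axis (rad, counter-clockwise seen from above): 0 when the free place points to +x (straight back, away from the robot), pi or -pi when it faces the front. Light friction (0.15 N m), it stays where it is left and may be turned either way.
- lemon_mid (a point): Bystander, leave it: yellow lemon, 71 x 53 x 51 mm; this point is inside it at about half height.
- garlic_mid (a point): Bystander, leave it: garlic bulb, 56 mm; this point is inside it at about half height.
- salt_shaker_mid (a point): Bystander, leave it: glass salt shaker with grey cap, 44 mm wide, 90 mm tall; this point is inside it at about half height.
- flower_mug_mid (a point): Bystander, leave it: white mug with a handle, 82 mm wide, 91 mm tall; this point is inside it at about half height.
- egg_timer_mid (a point): Bystander, leave it: round kitchen timer, 62 mm wide, 46 mm tall; this point is inside it at about half height.

How it is judged:
By the outcome, as a careful person would: the job done as asked, in the order asked, and still so for the second after the job is handed in, with the robot touching nothing.
It also fails if it takes over 72 s, if anything falls off the work surface, if the arm or the gripper's body presses on something with over 40 N, if the wrist force passes 120 N, or if a joint passes its speed limit or range.

### The arm

A 6-joint arm with a two-finger parallel gripper is mounted at the origin on a cart in front of the work surface, level with it; the furniture and walls round the work are solid. World frame = base frame: x ahead of the robot, y to its left, z up, the work surface at z = 0. Lengths are in m, angles in rad, forces in N, time in s.
With the tool pointing down it reaches from about 0.35 to 0.975 m from the base axis. Payload 4.9 kg.
Tool frame: the origin (TCP) lies at the very end of the fingers, on their centre line; the grasp point (between the pads) lies 19 mm behind it; z points along the fingers, y is the line along which they close (so a half turn about z gives the same grasp; the last joint's range is limited). The gripper opens to 85 mm and grips with 20 to 120 N. Pads are 22 mm wide; open, the fingers measure 114 mm over their backs; the gripper's body (76 mm by 85 mm) begins 54 mm behind the grasp point. The pads swing forward as they close: fully open they stand 13 mm farther back than shut.
Start: joints at [1.113, 0.053, 1.613, -0, 1.476, -0.119], TCP at [0.208, 0.589, 0.231] pointing down, gripper open.
Joint ranges: [-3.01, 3.01], [-1.01, 2.22], [0.06, 2.58], [-1.02, 4.17], [0.09, 2.62], [-3.14, 3.14]. Speed limits (rad/s): [2.57, 2.57, 3.14, 3.14, 3.14, 3.14].

### API

Orientations are given as a unit quaternion [w, x, y, z].
In Python, from plant import manip, vision, order gives the robot as it stands.
- The arm moves only by the tool play_rows, never from a script. Its argument "steps" is a list that holds one entry, the list of rows, each a list of 6 numbers: the shift along the tool's x, y, z in mm, then the turn, a rotation vector about the tool's x, y, z in degrees. A call has 1 to 12 rows; each row is the pose to reach, as a shift and turn from the pose commanded when the call began, along the tool's axes at that moment; what a row does not reach only later rows make up. A row lasts 1/12 s, in which the tool goes at most 41.7 mm and 7.16 degrees, less where a joint would pass 70% of its speed; a pose out of reach is approached as far as the arm can. A call with a gripper value outside its range is refused whole. "claw" is the gripper's target within -1 to 1 (fully open at 1, half-way at 0, shut at -1), set as the call begins (left out, the last holds). The fingers move at their own pace and stop on an object; the grip force is fixed at half the most. Time passes only in rows, so rows that repeat a pose let the fingers close. It gives the time, the measured TCP pose, the force, the opening and the grip force at its end, in the units of the state.
- manip.state(): the state, without advancing time (a new reading comes with each control period).
- vision.grab_frame(name): name is "scene" or "side" or "wrist"; returns (picture, depth): 420x560x3 uint8, blue, green, red; 420x560 float32, m along the optical axis (not along the pixel's ray), 0 where there is no reading.
- vision.camera_info(name): a dict with "K" (3x3 intrinsics, pixels), "eye" and "orientation" of the camera in the world; the wrist camera has in their place "T_tool_cam" (4x4, takes a point from camera to tool coordinates, whose origin is the TCP and whose axes are the flange's). Camera axes: x right, y down, z forward; pixel columns grow to the right and rows downward; lengths in m; the calibration is good to about 2 mm. A picture is of the moment at which its call begins: read the wrist's pose just before it. camera_info takes no time and is no camera call.
- order.job_done(): hands the job in; it is judged then, once.
The state is a dict: "time": time; "joint_pos": joint angles; "joint_vel": joint speeds; "joint_efforts": joint torques, N m; "tool_pos": TCP position; "tool_rot": TCP orientation; "contact_force": force on the tool from outside, world axes, zero at the start; "ft_torque": the same for the moment, N m; "gripper_width": opening from 0.0 (shut) to 1.0 (fully open); "grasp_force": force on a finger pad.
Only numpy, scipy, OpenCV 4.12 (cv2) and the standard library are available. Lean on these libraries where they do the work, as an engineer would, in place of code of your own. Each camera call takes 0.05 s, during which the arm holds its last target. There are 200 camera calls.

## Working session

There is one attempt and no reset: what is moved stays moved. The work goes in short steps, Python scripts to look and compute and a tool call to move; the robot and the scene stay as the last step left them, time stands still between calls to the robot, and variables do not carry over. Pictures are saved under pics/ and viewed, at most 10 in all, crops included, and the job is handed in when it is done.

Besides the shell and the picture viewer there is one more tool, called after "Call:" in YAML: its name, and indented under it one key for each argument. play_rows: Moves the arm, as the interface text tells. Its arguments: {"type":"object","properties":{"steps":{"type":"array"},"claw":{"type":"number"}},"required":["steps"]}

```bash
mkdir -p pics; cat > h.py <<'E'
import numpy as np, cv2
from scipy.spatial.transform import Rotation as R
from plant import manip, vision, order
def q(o): return R.from_quat([o[1],o[2],o[3],o[0]])
def campose(n):
    c=vision.camera_info(n)
    K=np.array(c["K"])
    if n=="wrist":
        s=manip.state(); T=np.eye(4); T[:3,:3]=q(s["tool_rot"]).as_matrix(); T[:3,3]=s["tool_pos"]
        return K,T@np.array(c["T_tool_cam"])
    T=np.eye(4); o=np.array(c["orientation"]); T[:3,:3]=o if o.shape==(3,3) else q(o).as_matrix(); T[:3,3]=c["eye"]
    return K,T
def cloud(n):
    K,T=campose(n); im,d=vision.grab_frame(n)
    v,u=np.mgrid[:420,:560]
    P=np.stack([(u-K[0,2])/K[0,0]*d,(v-K[1,2])/K[1,1]*d,d],-1)@T[:3,:3].T+T[:3,3]
    P[d==0]=np.nan
    return im,P
def proj(n,p):
    K,T=campose(n); c=(np.array(p)-T[:3,3])@T[:3,:3]; return (c@K.T)[...,:2]/c[...,2:]
E
python3 - <<'E'
from h import *
s=manip.state(); print(s)
for n in("scene","side","wrist"):
    im,P=cloud(n); np.savez(f"{n}0.npz",im=im,P=P); cv2.imwrite(f"pics/{n}0.png",im); print(n,campose(n)[1].round(3).tolist())
a=[cv2.imread(f"pics/{n}0.png") for n in("scene","side")]
E
```

```text
{'time': 0.0, 'joint_pos': array([ 1.11297388e+00,  5.33249013e-02,  1.61430493e+00,  1.54141372e-05,
        1.47602753e+00, -1.18986920e-01]), 'joint_vel': array([-7.78647629e-04,  5.20632692e-05,  8.23266385e-04, -3.58200311e-04,
        9.82677470e-04,  1.10633490e-04]), 'joint_efforts': array([-2.19455447e-03, -3.93679869e+01, -3.70180500e+01, -3.28662063e-04,
        7.15381073e-03, -1.44332273e-05]), 'tool_pos': array([0.20744848, 0.58889493, 0.23007632]), 'tool_rot': array([-3.00979837e-04,  1.68609114e-01,  9.85682454e-01, -9.87533127e-04]), 'contact_force': array([ 0.32601487,  0.38949645, -0.11937354]), 'ft_torque': array([ 0.03311668,  0.03018915, -0.01054437]), 'grasp_force': 0.0, 'gripper_width': 1.0021427889822212}
scene [[0.567, -0.577, 0.588, -0.255], [-0.824, -0.399, 0.403, -0.492], [0.003, -0.713, -0.701, 1.024], [0.0, 0.0, 0.0, 1.0]]
side [[0.991, -0.115, 0.069, 0.367], [-0.134, -0.798, 0.587, -0.733], [-0.013, -0.591, -0.806, 1.172], [0.0, 0.0, 0.0, 1.0]]
wrist [[0.333, 0.909, 0.249, 0.145], [0.943, -0.321, -0.09, 0.611], [-0.002, 0.265, -0.964, 0.373], [0.0, 0.0, 0.0, 1.0]]
```

View pics/scene0.png

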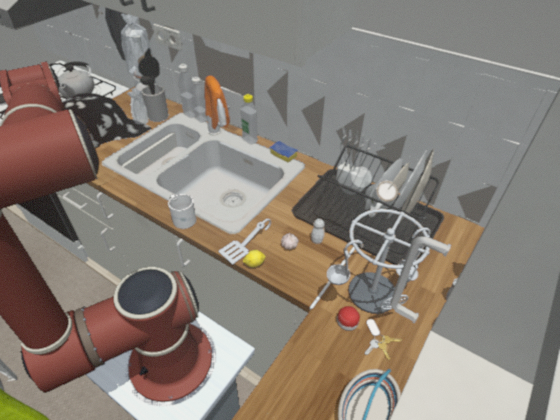

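View pics/side0.png

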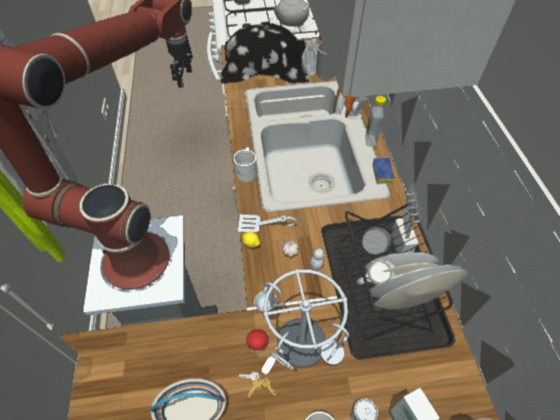

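The scene view shows the turner at about (245,240), with its blade at (235,250), and the carousel at about (390,240). In the side view the blade is at (249,223), the hook at (290,220), the lemon at (250,240), the garlic at (290,248), the shaker at (317,260) and the carousel hub at (305,308).

```bash
python3 - <<'E'
from h import *
D={n:np.load(n+"0.npz") for n in("scene","side")}
a=cv2.resize(D["side"]["im"][205:375,225:365],None,fx=3.5,fy=3.5,interpolation=cv2.INTER_CUBIC)
b=cv2.resize(D["scene"]["im"][200:320,210:450][:, :],None,fx=1,fy=1)
cv2.imwrite("pics/c1.png",a)
# ring: points z 0.235..0.265
for n in D:
    P=D[n]["P"]; m=(abs(P[...,2]-.252)<.012)&(P[...,0]>.3)&(P[...,0]<1.)&(P[...,1]<.1)&(P[...,1]>-.5)
    X=P[m]; 
    # robust circle fit with fixed r
    from scipy.optimize import least_squares
    best=None
    for x0 in X[::max(1,len(X)//60)]:
        r=least_squares(lambda c:np.hypot(X[:,0]-c[0],X[:,1]-c[1])-.095,x0[:2],loss='cauchy',f_scale=.003)
        if best is None or r.cost<best.cost: best=r
    c=best.x; rr=np.hypot(*(X[:,:2]-c).T); print(n,len(X),c.round(4),np.median(X[:,2]),(abs(rr-.095)<.006).mean())
    k=(rr>.035)&(rr<.08); an=np.degrees(np.arctan2(X[k,1]-c[1],X[k,0]-c[0])); h,_=np.histogram(an,36,(-180,180)); print("spokes",h)
    k=(P[...,2]>.05)&(P[...,2]<.235)&(np.hypot(P[...,0]-c[0],P[...,1]-c[1])<.17)&(np.hypot(P[...,0]-c[0],P[...,1]-c[1])>.06)
    an=np.degrees(np.arctan2(P[k][:,1]-c[1],P[k][:,0]-c[0])); h,_=np.histogram(an,36,(-180,180)); print("utens",h)
for n,pts in dict(side=dict(blade=(249,223),rim=(268,222),hook=(290,220),lemon=(251,240),garlic=(290,248),shak=(317,256),mug=(245,165),red=(257,340)),scene=dict(blade=(235,250),disc=(253,236),hook=(265,225),lemon=(255,259),garlic=(289,241))).items():
    for k,(u,v) in pts.items(): print(n,k,np.nanmedian(D[n]["P"][v-1:v+2,u-1:u+2].reshape(-1,3),0).round(3))
E
```

```text
scene 2512 [ 0.4796 -0.3427] 0.2517726267376892 0.25
spokes [38  0  0  0  8  0  0  0  1 27  0  0  0 10  1  0  0  2 30  0  0  0  0  0
  0  0  5 44  0  0  0 10  0  0  0  5]
utens [  0   0  14  40  29  33  34   0   0   0   0   0  55  71  30   7   0   0
   0   0   0   0   0   0   0   0   0   0   0   0 136 199  96  17   0   0]
side 3306 [ 0.4809 -0.3436] 0.25249546121265337 0.26255293405928615
spokes [52  0  0  0 10  0  0  0  6 54  0  0  0 12  0  0  0  2 52  0  0  0  0  0
  0  0  4 44  0  0  0 12  0  0  0  7]
utens [  0   0   6  31  61  54  21   0   0   0   0   6 119 180 110  43   0   0
   0   0   0   0   0   0   0   0   0   0   0   0  40 178 110  10   0   2]
side blade [0.375 0.092 0.002]
side rim [0.439 0.074 0.018]
side hook [ 0.517  0.084 -0.001]
side lemon [ 0.374 -0.008  0.046]
side garlic [ 0.494 -0.052  0.041]
side shak [ 0.566 -0.117  0.083]
side mug [0.385 0.277 0.089]
side red [ 0.358 -0.332  0.043]
scene blade [0.38  0.089 0.002]
scene disc [0.46  0.075 0.002]
scene hook [0.529 0.075 0.001]
scene lemon [ 0.363 -0.005  0.043]
scene garlic [ 0.484 -0.049  0.038]
```

View pics/c1.png

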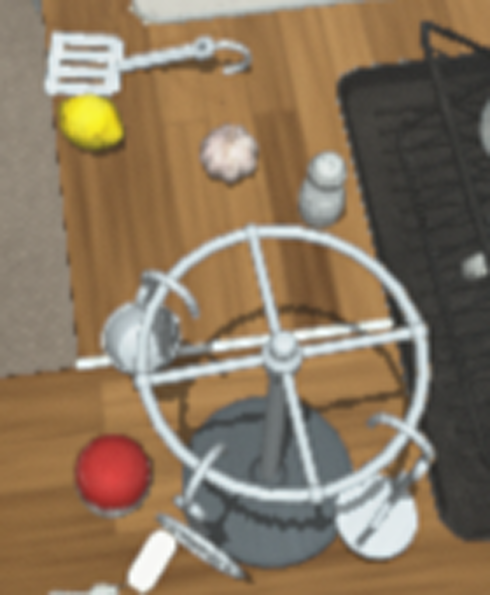

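The hub is at (282,352) in the crop. The spokes lie at about 4° + 90°k, and the free sector is upper right, at about 49°. The turner lies with its blade towards the robot and its hook towards the back. I'll shut the fingers and move over the free sector.

Call:
play_rows:
  steps:
    - [[-12,-15,-8,0,0,-2],[-36,-45,-20,0,0,-6],[-60,-75,-35,0,0,-10],[-85,-106,-50,0,0,-15],[-110,-137,-70,0,0,-19.5],[-135,-168,-90,0,0,-19.5],[-160,-199,-90,0,0,-19.5],[-185,-230,-90,0,0,-19.5],[-210,-261,-90,0,0,-19.5],[-235,-292,-90,0,0,-19.5],[-260,-323,-90,0,0,-19.5],[-285,-354,-90,0,0,-19.5]]
  claw: -1

```text
time: 1.15
tool_pos: [0.3588, 0.159, 0.3212]
tool_rot: [0.0, -0.001, 1.0, 0.0]
contact_force: [1.0, -0.5, 1.4]
gripper_width: 0.003
grasp_force: 0.0
```

Call:
play_rows:
  steps:
    - [[-13,-39,0,0,0,0],[-26,-78,0,0,0,0],[-39,-117,0,0,0,0],[-52,-156,0,0,0,0],[-65,-195,0,0,0,0],[-78,-234,0,0,0,0],[-91,-273,0,0,0,0],[-104,-312,0,0,0,0],[-117,-351,0,0,0,0],[-130,-390,0,0,0,0],[-145,-425,0,0,0,0],[-160,-458,0,0,0,0]]

```text
time: 2.15
tool_pos: [0.5196, -0.2992, 0.3206]
tool_rot: [-0.0, -0.0, 1.0, 0.0]
contact_force: [1.2, 0.3, 0.5]
gripper_width: 0.003
grasp_force: 0.0
```

Call:
play_rows:
  steps:
    - [[0,0,0,0,0,0],[0,0,25,0,0,0],[0,0,50,0,0,0],[0,0,70,0,0,0],[0,0,85,0,0,0],[0,0,98,0,0,0],[0,0,98,0,0,0]]

```text
time: 2.73
tool_pos: [0.518, -0.2956, 0.2193]
tool_rot: [-0.003, -0.001, 1.0, 0.002]
contact_force: [0.5, 0.8, 0.0]
gripper_width: 0.001
grasp_force: 0.0
```

Call:
play_rows:
  steps:
    - [[7,5,0,0,0,0],[14,9,0,0,0,0],[20,12,0,0,0,0],[29,14,0,0,0,0],[36,15,0,0,0,0],[44,15,0,0,0,0],[52,13,0,0,0,0],[60,11,0,0,0,0],[67,8,0,0,0,0],[73,4,0,0,0,0],[79,-1,0,0,0,0],[85,-6,0,0,0,0]]

```text
time: 3.73
tool_pos: [0.4349, -0.3027, 0.2247]
tool_rot: [0.002, -0.001, 1.0, -0.0]
contact_force: [3.7, 1.6, 1.1]
gripper_width: 0.003
grasp_force: 1.8
```

Call:
play_rows:
  steps:
    - [[4,-6,0,0,0,0],[8,-14,0,0,0,0],[11,-21,0,0,0,0],[13,-28,0,0,0,0],[14,-34,0,0,0,0],[14,-39,0,0,0,0],[14,-43,0,0,0,0],[13,-47,0,0,0,0],[13,-50,0,0,0,0],[12,-53,0,0,0,0],[12,-53,0,0,0,0]]

```text
time: 4.65
tool_pos: [0.4225, -0.3569, 0.2231]
tool_rot: [-0.0, -0.001, 1.0, -0.001]
contact_force: [0.5, 0.5, 0.1]
gripper_width: 0.003
grasp_force: 0.3
```

```bash
cat >> h.py <<'E'
def spokes(n,c=(.4802,-.3432)):
    im,P=cloud(n); d=P[...,:2]-np.array(c); r=np.hypot(d[...,0],d[...,1])
    m=(abs(P[...,2]-.252)<.008)&(r>.03)&(r<.085); a=np.arctan2(d[...,1],d[...,0])[m]; w=r[m]
    f=np.linspace(-45,45,361); dd=(np.degrees(a)[:,None]-f+45)%90-45
    s=(np.abs(np.radians(dd)*w[:,None])<.005).sum(0); b=f[s>=.97*s.max()].mean()
    rr=r[(abs(P[...,2]-.252)<.008)&(r<.12)&(r>.088)]
    h=[int(((abs((np.degrees(a)-b-k+180)%360-180)*np.pi/180*w)<.005).sum()) for k in(0,90,180,270)]
    return im,P,b,h,rr.size and np.median(rr)
E
python3 - <<'E'
from h import *
print(np.load("side0.npz")["P"].shape)
for n in("side","scene"):
    im,P,b,h,rr=spokes(n); print(n,b,h,rr); cv2.imwrite(f"pics/{n}1.png",im)
print(manip.state()["tool_pos"],manip.state()["contact_force"])
E
```

```text
(420, 560, 3)
side 30.625 [65, 0, 31, 75] 0.09473720257044019
scene 30.5 [0, 31, 20, 14] 0.09507552238996927
[ 0.4225038  -0.35673043  0.22336805] [-0.52787123  0.61146904  0.06108267]
```

Call:
play_rows:
  steps:
    - [[-1,-3,0,0,0,0],[-2,-6,0,0,0,0],[-3,-9,0,0,0,0],[-4,-12,0,0,0,0],[-5,-14,0,0,0,0],[-5,-14,0,0,0,0],[-5,-14,0,0,0,0]]

```text
time: 5.33
tool_pos: [0.4277, -0.3707, 0.2234]
tool_rot: [-0.0, -0.001, 1.0, -0.001]
contact_force: [-0.7, 0.5, -0.6]
gripper_width: 0.001
grasp_force: 0.3
```

```bash
python3 - <<'E'
from h import *
for n in("side","scene"):
    im,P,b,h,rr=spokes(n); print(n,b,h,rr)
s=manip.state();print(s["tool_pos"],s["contact_force"])
E
```

```text
side 32.34375 [4, 0, 5, 2] 0.09483538541843764
scene 42.875 [31, 46, 24, 14] 0.09501751195692376
[ 0.42765298 -0.37055986  0.22349542] [ 0.91796211  0.84304278 -0.54568995]
```

Call:
play_rows:
  steps:
    - [[-0.5,-1,0,0,0,0],[-1,-2,0,0,0,0],[-1,-2,0,0,0,0],[-1,-2,0,0,0,0],[0,8,0,0,0,0],[0,22,0,0,0,0],[0,22,0,0,0,0],[0,22,-25,0,0,0],[0,22,-60,0,0,0],[0,30,-98,0,0,0],[0,60,-98,0,0,0],[0,98,-98,0,0,0]]

```text
time: 6.43
tool_pos: [0.4283, -0.2731, 0.3253]
tool_rot: [0.003, 0.001, 1.0, -0.003]
contact_force: [0.6, 1.4, -0.4]
gripper_width: 0.001
grasp_force: 0.0
```

Call:
play_rows:
  steps:
    - [[0,40,0,0,0,0],[0,80,0,0,0,0],[0,120,0,0,0,0],[0,160,0,0,0,0],[0,200,0,0,0,0],[0,240,0,0,0,0],[-10,275,0,0,0,0],[-20,300,0,0,0,0],[-30,320,0,0,0,0],[-30,330,0,0,0,0],[-30,330,0,0,0,0],[-30,330,0,0,0,0]]
  claw: 1

```text
time: 7.43
tool_pos: [0.4567, 0.0579, 0.3213]
tool_rot: [0.0, -0.001, 1.0, -0.0]
contact_force: [0.4, -0.8, 0.4]
gripper_width: 0.997
grasp_force: 0.0
```

```bash
python3 - <<'E'
from h import *
for n in("side","scene"):
    im,P,b,h,rr=spokes(n); print(n,b,h,rr)
    if n=="side": cv2.imwrite("pics/s2.png",cv2.resize(im[190:390,200:400],(500,500)))
s=manip.state();print(s["tool_pos"],s["tool_rot"])
im,P=cloud("wrist"); cv2.imwrite("pics/w2.png",im); np.save("w2.npy",P)
E
```

```text
side 10.038461538461538 [0, 0, 0, 0] 0.09446227144579203
scene 17.55 [0, 0, 0, 0] 0.09477177782954618
[0.45676258 0.05710489 0.32138495] [ 1.53162922e-04 -1.76729863e-04  9.99999932e-01 -2.84438946e-04]
```

View pics/w2.png

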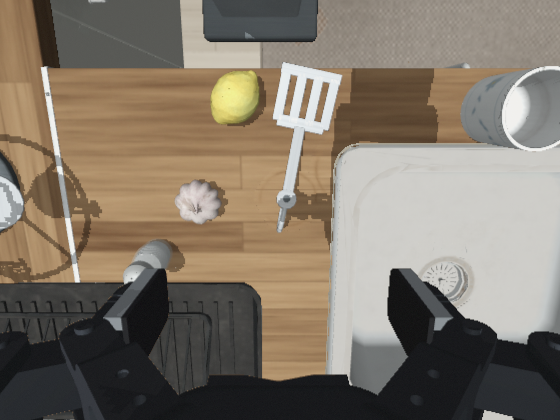

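View pics/s2.png

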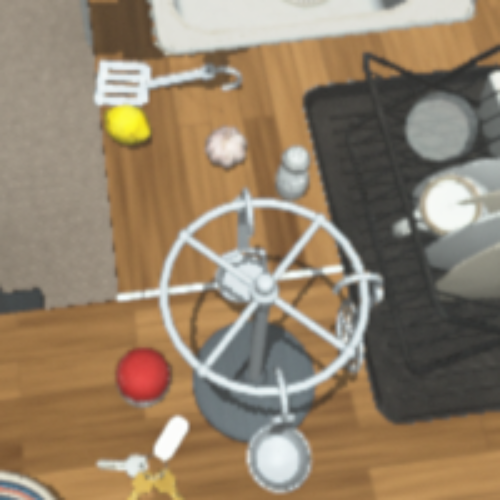

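The front sector, on the left of the side crop, is now free. In the wrist image the disc is at (287,199), the blade centre at (307,98) and the hook end at (281,228).

```bash
sed -i 's/np.linspace(-45,45,361)/np.linspace(10,80,281)/' h.py; python3 - <<'E'
from h import *
for n in("side","scene"):
    im,P,b,h,rr=spokes(n); print(n,b,h,rr)
K,T=campose("wrist")
def at(u,v,z):
    d=T[:3,:3]@np.array([(u-K[0,2])/K[0,0],(v-K[1,2])/K[1,1],1]); return T[:3,3]+d*(z-T[2,3])/d[2]
P=np.load("w2.npy"); im=cv2.imread("pics/w2.png")
m=(P[...,2]>.026)&(P[...,2]<.06)&(P[...,0]>.4)&(P[...,0]<.56)&(P[...,1]>.03)&(P[...,1]<.13)
X=P[m]; print(len(X)); 
i=np.argsort(X[:,0])
for g in np.array_split(X[i],12): print(g.mean(0).round(4), (g[:,1].max()-g[:,1].min()).round(4))
v,u=np.where(m); print(u.min(),u.max(),v.min(),v.max())
print("disc",at(287,199,.0415),"blade",at(307,98,.0025)); print(P[199,287],P[128,303],P[165,293])
E
```

```text
side 44.75 [61, 65, 71, 71] 0.09457653205967184
scene 44.75 [52, 58, 61, 56] 0.09477891979900283
656
[0.4596 0.071  0.0275] 0.0132
[0.4657 0.0708 0.0298] 0.0121
[0.4714 0.0694 0.0324] 0.012
[0.4769 0.0681 0.035 ] 0.0132
[0.4819 0.0662 0.0382] 0.0179
[0.4858 0.0652 0.04  ] 0.0214
[0.4889 0.0657 0.0415] 0.0225
[0.492  0.0655 0.0425] 0.0226
[0.4953 0.0652 0.0438] 0.0201
[0.4997 0.0652 0.0452] 0.0165
[0.5098 0.0616 0.0485] 0.0083
[0.524  0.0585 0.0443] 0.0072
276 296 166 232
disc [0.49097806 0.06695343 0.0415    ] blade [0.37570096 0.09123851 0.0025    ]
[0.49073449 0.06697597 0.04187047] [0.41061656 0.08689388 0.00411432] [0.4529572  0.0743236  0.02476405]
```

Call:
play_rows:
  steps:
    - [[-10,3,20,0,0,4],[-21,6,60,0,0,8],[-31,8.5,100,0,0,12],[-31,8.5,140,0,0,12],[-31,8.5,180,0,0,12],[-31,8.5,215,0,0,12],[-31,8.5,245,0,0,12],[-31,8.5,270,0,0,12],[-31,8.5,290,0,0,12],[-31,8.5,300,0,0,12],[-31,8.5,304,0,0,12],[-31,8.5,304,0,0,12]]
  claw: 1

```text
time: 8.68
tool_pos: [0.4878, 0.0661, 0.017]
tool_rot: [-0.001, 0.104, 0.995, -0.0]
contact_force: [-0.9, 1.0, 0.2]
gripper_width: 1.003
grasp_force: 0.0
```

Call:
play_rows:
  steps:
    - [[0,0,0,0,0,0],[0,0,0,0,0,0],[0,0,0,0,0,0],[0,0,0,0,0,0],[0,0,0,0,0,0],[0,0,0,0,0,0],[0,0,0,0,0,0],[0,0,0,0,0,0],[0,0,0,0,0,0],[0,0,0,0,0,0]]
  claw: -1

```text
time: 9.52
tool_pos: [0.4887, 0.0664, 0.018]
tool_rot: [0.001, 0.104, 0.995, -0.0]
contact_force: [0.2, -0.4, 5.6]
gripper_width: 0.249
grasp_force: 58.5
```

Call:
play_rows:
  steps:
    - [[0,0,-8,0,0,0],[0,0,-25,0,0,0],[0,0,-45,0,0,0],[0,0,-70,0,0,0],[0,0,-95,0,0,0],[0,0,-120,0,0,0],[0,0,-145,0,0,0],[0,0,-170,0,0,0],[0,0,-195,0,0,0],[0,0,-215,0,0,0],[0,0,-230,0,0,0],[0,0,-230,0,0,0]]

```text
time: 10.52
tool_pos: [0.4891, 0.0667, 0.2506]
tool_rot: [0.003, 0.104, 0.995, 0.0]
contact_force: [0.2, 0.7, -2.1]
gripper_width: 0.244
grasp_force: 58.8
```

```bash
python3 - <<'E'
from h import *
s=manip.state();print(s["tool_pos"],s["gripper_width"],s["grasp_force"],s["contact_force"],s["ft_torque"])
a,P=cloud("wrist"); np.save("w3.npy",P)
b,Q=cloud("side"); np.save("s3.npy",Q)
c,d=proj("side",s["tool_pos"]).astype(int); print(c,d)
im=np.hstack([a[:,140:420],cv2.resize(b[max(0,d-70):d+70,c-70:c+70],(420,420))]); cv2.imwrite("pics/v3.png",im)
E
```

```text
[0.48914004 0.06670819 0.2505962 ] 0.24365483371713287 58.7524276971817 [ 0.23427792  0.70242555 -2.10196   ] [-0.01688876 -0.10696796  0.02406804]
283 176
```

View pics/v3.png

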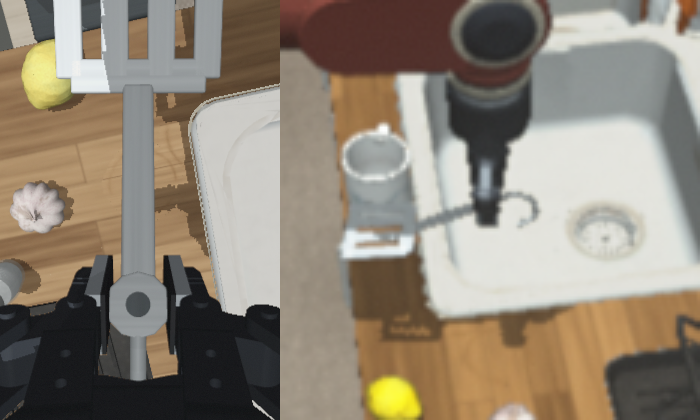

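The wrist view shows the disc centred between the pads, with the handle level and straight. Next I'll loosen the grip in small steps.

Call:
play_rows:
  steps:
    - [[0,0,0,0,0,0],[0,0,0,0,0,0]]
  claw: -0.7

```text
time: 10.78
tool_pos: [0.4869, 0.0666, 0.2449]
tool_rot: [-0.002, 0.104, 0.995, -0.0]
contact_force: [-0.3, -0.2, -2.0]
gripper_width: 0.244
grasp_force: 58.8
```

Call:
play_rows:
  steps:
    - [[0,0,0,0,0,0],[0,0,0,0,0,0]]
  claw: -0.6

```text
time: 10.95
tool_pos: [0.4875, 0.0666, 0.246]
tool_rot: [-0.001, 0.104, 0.995, -0.0]
contact_force: [0.2, -0.2, -2.8]
gripper_width: 0.241
grasp_force: 58.7
```

Call:
play_rows:
  steps:
    - [[0,0,0,0,0,0],[0,0,0,0,0,0]]
  claw: -0.56

```text
time: 11.12
tool_pos: [0.4879, 0.0666, 0.247]
tool_rot: [-0.0, 0.104, 0.995, -0.0]
contact_force: [0.4, -0.7, -2.2]
gripper_width: 0.249
grasp_force: 58.8
```

Call:
play_rows:
  steps:
    - [[0,0,0,0,0,0],[0,0,0,0,0,0]]
  claw: -0.54

```text
time: 11.28
tool_pos: [0.488, 0.0666, 0.2473]
tool_rot: [0.0, 0.104, 0.995, 0.0]
contact_force: [0.8, 0.7, -2.0]
gripper_width: 0.247
grasp_force: 58.7
```

Call:
play_rows:
  steps:
    - [[0,0,0,0,0,0],[0,0,0,0,0,0]]
  claw: -0.525

```text
time: 11.45
tool_pos: [0.488, 0.0666, 0.2474]
tool_rot: [0.0, 0.104, 0.995, 0.0]
contact_force: [0.1, -0.0, -2.3]
gripper_width: 0.246
grasp_force: 58.7
```

Call:
play_rows:
  steps:
    - [[0,0,0,0,0,0],[0,0,0,0,0,0]]
  claw: -0.515

```text
time: 11.62
tool_pos: [0.488, 0.0665, 0.2473]
tool_rot: [0.0, 0.104, 0.995, -0.0]
contact_force: [-0.0, 0.9, -2.9]
gripper_width: 0.246
grasp_force: 58.1
```

Call:
play_rows:
  steps:
    - [[0,0,0,0,0,0],[0,0,0,0,0,0]]
  claw: -0.507

```text
time: 11.78
tool_pos: [0.488, 0.0666, 0.2473]
tool_rot: [0.0, 0.104, 0.995, 0.0]
contact_force: [0.9, 0.4, -2.9]
gripper_width: 0.249
grasp_force: 50.3
```

Call:
play_rows:
  steps:
    - [[0,0,0,0,0,0],[0,0,0,0,0,0]]
  claw: -0.5

```text
time: 11.95
tool_pos: [0.488, 0.0666, 0.2473]
tool_rot: [0.0, 0.104, 0.995, 0.0]
contact_force: [-0.1, -0.7, -2.9]
gripper_width: 0.249
grasp_force: 43.6
```

Call:
play_rows:
  steps:
    - [[0,0,0,0,0,0],[0,0,0,0,0,0]]
  claw: -0.49

```text
time: 12.12
tool_pos: [0.488, 0.0666, 0.2473]
tool_rot: [-0.0, 0.104, 0.995, 0.0]
contact_force: [0.9, -0.6, -2.8]
gripper_width: 0.263
grasp_force: 34.4
```

Call:
play_rows:
  steps:
    - [[0,0,0,0,0,0],[0,0,0,0,0,0],[0,0,0,0,0,0],[0,0,0,0,0,0]]
  claw: -0.475

```text
time: 12.45
tool_pos: [0.4881, 0.0665, 0.2473]
tool_rot: [0.0, 0.104, 0.995, -0.0]
contact_force: [0.1, -1.3, -2.3]
gripper_width: 0.263
grasp_force: 21.4
```

Call:
play_rows:
  steps:
    - [[0,0,0,0,0,0],[0,0,0,0,0,0],[0,0,0,0,0,0],[0,0,0,0,0,0]]
  claw: -0.465

```text
time: 12.78
tool_pos: [0.4879, 0.0666, 0.2473]
tool_rot: [-0.0, 0.104, 0.995, 0.0]
contact_force: [0.5, -0.3, -3.0]
gripper_width: 0.268
grasp_force: 13.9
```

Call:
play_rows:
  steps:
    - [[0,0,0,0,0,0],[0,0,0,0,0,0],[0,0,0,0,0,0],[0,0,0,0,0,0]]
  claw: -0.458

```text
time: 13.12
tool_pos: [0.4879, 0.0666, 0.2473]
tool_rot: [-0.0, 0.104, 0.995, -0.0]
contact_force: [-0.5, -0.6, -2.4]
gripper_width: 0.272
grasp_force: 9.2
```

Call:
play_rows:
  steps:
    - [[0,0,0,0,0,0],[0,0,0,0,0,0],[0,0,0,0,0,0],[0,0,0,0,0,0]]
  claw: -0.454

```text
time: 13.45
tool_pos: [0.488, 0.0665, 0.2473]
tool_rot: [0.0, 0.104, 0.995, -0.0]
contact_force: [0.1, -0.0, -2.4]
gripper_width: 0.272
grasp_force: 6.8
```

Call:
play_rows:
  steps:
    - [[0,0,0,0,0,0],[0,0,0,0,0,0],[0,0,0,0,0,0],[0,0,0,0,0,0],[0,0,0,0,0,0],[0,0,0,0,0,0],[0,0,0,0,0,0],[0,0,0,0,0,0],[0,0,0,0,0,0],[0,0,0,0,0,0]]
  claw: -0.45

```text
time: 14.28
tool_pos: [0.488, 0.0665, 0.2473]
tool_rot: [0.0, 0.104, 0.995, -0.0]
contact_force: [-0.4, -0.6, -2.0]
gripper_width: 0.275
grasp_force: 4.6
```

```bash
python3 - <<'E'
from h import *
s=manip.state();print(s["tool_pos"],s["gripper_width"],s["grasp_force"],s["contact_force"])
Q,T=None,None
for n in("side","scene"):
    im,P=cloud(n); np.save(n+"4.npy",P); cv2.imwrite(f"pics/{n}4.png",im)
    d=P-s["tool_pos"]; m=(np.hypot(d[...,0],d[...,1])<.17)&(d[...,2]<-.012)&(P[...,2]>.06)&(P[...,1]<.2)
    X=P[m]; print(n,len(X))
    for z in np.arange(.06,.25,.02):
        g=X[abs(X[:,2]-z)<.01]
        if len(g): print(z.round(2),len(g),g.min(0).round(3),g.max(0).round(3))
E
```

```text
[0.48803016 0.06653613 0.24729313] 0.2746656628833639 4.6282909065485 [-0.40444416 -0.6478324  -1.96077503]
side 147
0.12 42 [0.462 0.034 0.112] [0.481 0.105 0.129]
0.14 35 [0.47  0.03  0.131] [0.489 0.101 0.15 ]
0.16 32 [0.477 0.031 0.151] [0.494 0.1   0.17 ]
0.18 25 [0.484 0.031 0.17 ] [0.499 0.09  0.187]
0.2 6 [0.491 0.058 0.191] [0.495 0.066 0.208]
0.22 7 [0.487 0.058 0.215] [0.491 0.062 0.229]
scene 350
0.1 1 [0.472 0.073 0.109] [0.472 0.073 0.109]
0.12 95 [0.461 0.033 0.11 ] [0.483 0.104 0.13 ]
0.14 75 [0.47  0.032 0.13 ] [0.492 0.102 0.15 ]
0.16 92 [0.473 0.029 0.15 ] [0.502 0.101 0.17 ]
0.18 51 [0.483 0.03  0.17 ] [0.501 0.097 0.19 ]
0.2 15 [0.488 0.058 0.191] [0.494 0.07  0.21 ]
0.22 18 [0.487 0.058 0.211] [0.492 0.071 0.229]
0.24 3 [0.486 0.057 0.231] [0.491 0.07  0.235]
```

Call:
play_rows:
  steps:
    - [[0,0,0,0,0,0],[0,0,0,0,0,0],[0,0,0,0,0,0],[0,0,0,0,0,0],[0,0,0,0,0,0],[0,0,0,0,0,0],[0,0,0,0,0,0],[0,0,0,0,0,0]]
  claw: -0.448

```text
time: 15.05
tool_pos: [0.488, 0.0666, 0.2473]
tool_rot: [-0.0, 0.104, 0.995, -0.0]
contact_force: [-0.1, 0.7, -3.0]
gripper_width: 0.276
grasp_force: 3.6
```

Call:
play_rows:
  steps:
    - [[0,0,0,0,0,0],[0,0,0,0,0,0],[0,0,0,0,0,0],[0,0,0,0,0,0],[0,0,0,0,0,0],[0,0,0,0,0,0]]
  claw: -1

```text
time: 15.55
tool_pos: [0.488, 0.0666, 0.2473]
tool_rot: [0.0, 0.104, 0.995, 0.0]
contact_force: [-0.8, -0.1, -3.1]
gripper_width: 0.239
grasp_force: 58.7
```

```bash
cat >> h.py <<'E'
def hang(n):
    s=manip.state(); im,P=cloud(n); t=s["tool_pos"]; Q=(P-t)@q(s["tool_rot"]).as_matrix()*1000  # tool coords mm
    Q[...,2]*=1
    m=(abs(Q[...,0])<60)&(abs(Q[...,1])<45)&(Q[...,2]>12)&(Q[...,2]<160)
    for z in range(20,160,10):
        g=Q[m&(abs(Q[...,2]-z)<5)]
        if len(g)>2: print(n,z,len(g),"x",np.percentile(g[:,0],[5,50,95]).round(1),"y",np.percentile(g[:,1],[5,50,95]).round(1))
    m=(abs(Q[...,0])<60)&(abs(Q[...,1])<12)&(Q[...,2]<-25)&(Q[...,2]>-75)
    return im,P,Q,m
E
python3 - <<'E'
from h import *
for n in("side","scene"): hang(n)
im,P=cloud("wrist"); cv2.imwrite("pics/w5.png",im)
im,P=cloud("side"); s=manip.state(); c,d=proj("side",s["tool_pos"]).astype(int); cv2.imwrite("pics/v5.png",np.hstack([cv2.imread("pics/w5.png")[:,140:420],cv2.resize(im[d-60:d+80,c-70:c+70],(420,420))]))
E
```

```text
side 60 3 x [-1.4 -1.3 -1.1] y [-10.   -9.   -5.5]
side 70 17 x [-3.3 -2.1  1.1] y [-30.9 -14.6  22.8]
side 80 20 x [0.2 3.2 4.8] y [-34.7  -6.6  29.1]
side 90 18 x [5.7 7.1 9.2] y [-35.6   0.5  24.7]
side 100 20 x [ 8.6 11.  13.7] y [-33.9   3.8  30.5]
side 110 20 x [12.3 15.4 18.4] y [-34.8 -11.3  25.1]
side 120 19 x [16.5 19.7 21.7] y [-34.8 -10.5  28.4]
side 130 24 x [21.5 23.5 26. ] y [-33.2   0.5  29.3]
side 140 5 x [25.5 26.2 27. ] y [-33.1  20.3  31.5]
scene 20 8 x [-1.2 -0.3  1.1] y [-4.7 -1.1  4.3]
scene 30 12 x [-4.7 -0.8  1.7] y [-7.3 -3.7  2.4]
scene 40 7 x [-2.1 -0.6  0.5] y [-7.  -4.   4.6]
scene 50 13 x [-2.3 -0.3  1.7] y [-7.4 -1.3  5.4]
scene 60 7 x [-4.  -1.6  0.5] y [-5.8  0.4  5.3]
scene 70 31 x [-5.1 -1.6  1.1] y [-24.8  -1.8  23.2]
scene 80 56 x [-1.8  1.3  5.4] y [-34.1   0.1  33.1]
scene 90 40 x [3.2 5.9 9.8] y [-34.9  -0.   32.7]
scene 100 45 x [ 6.3 10.5 14.5] y [-33.2  -6.7  30.6]
scene 110 46 x [11.  15.1 18.9] y [-33.6   4.2  32.2]
scene 120 37 x [15.8 19.7 22.9] y [-33.5  -4.3  29.9]
scene 130 55 x [19.6 23.  26.5] y [-34.7  -4.1  32.2]
scene 140 8 x [23.2 24.2 25.1] y [-24.2   4.6  25.6]
```

View pics/v5.png

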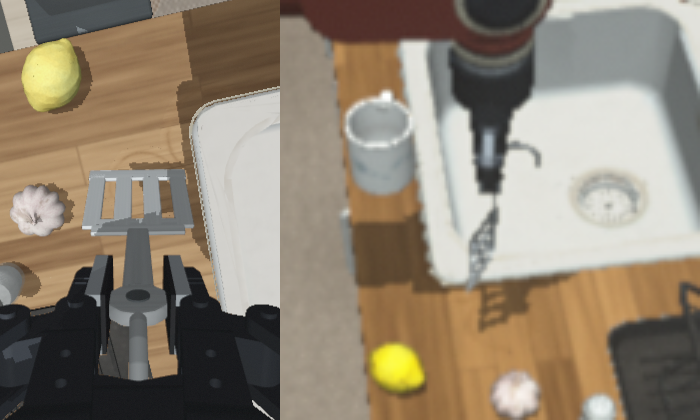

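The turner now hangs below the grip: the strip is about vertical, the blade is below it and the hook curls to the back. I'll bring it round in front of the ring.

Call:
play_rows:
  steps:
    - [[5,-8,-5,0,0,-1],[15,-24,-10,0,0,-3],[29,-46,-15,0,0,-5],[44,-70,-20,0,0,-7],[59,-94,-22,0,0,-9],[73,-116,-22,0,0,-11],[85,-135,-22,0,0,-12],[92,-147,-22,0,0,-12],[96,-153,-22,0,0,-12],[96,-153,-22,0,0,-12]]

```text
time: 16.58
tool_pos: [0.362, -0.064, 0.2695]
tool_rot: [0.0, 0.0, 1.0, -0.0]
contact_force: [0.9, -0.4, -2.9]
gripper_width: 0.248
grasp_force: 58.9
```

Call:
play_rows:
  steps:
    - [[0,-10,0,0,0,0],[0,-30,0,0,0,0],[0,-55,0,0,0,0],[0,-85,0,0,0,0],[0,-115,0,0,0,0],[0,-145,0,0,0,0],[0,-175,0,0,0,0],[0,-205,0,0,0,0],[0,-235,0,0,0,0],[0,-260,0,0,0,0],[0,-273,0,0,0,0],[0,-278,0,0,0,0]]

```text
time: 17.58
tool_pos: [0.3634, -0.3425, 0.2687]
tool_rot: [-0.0, -0.0, 1.0, 0.001]
contact_force: [0.4, 0.0, -3.5]
gripper_width: 0.242
grasp_force: 59.1
```

```bash
python3 - <<'E'
from h import *
s=manip.state(); print(s["tool_pos"],s["tool_rot"],s["contact_force"],s["gripper_width"])
for n in("side","scene"):
    im,P,b,h,rr=spokes(n); print(n,b,h)
    m=(P[...,2]>.262)&(P[...,2]<.32)&(abs(P[...,1]+.343)<.012)&(P[...,0]>.362)&(P[...,0]<.45)
    X=P[m]; print(X[np.argsort(X[:,0])][::2].round(3).tolist())
    if n=="side": a=im
c,d=proj("side",[.4,-.343,.25]).astype(int); w,P=cloud("wrist"); np.save("w6.npy",P)
cv2.imwrite("pics/v6.png",np.hstack([w[:,140:420],cv2.resize(a[d-60:d+60,c-60:c+60],(420,420),interpolation=cv2.INTER_CUBIC)]))
E
```

```text
[ 0.36343511 -0.34247285  0.26872664] [-2.72349260e-04 -2.81554111e-04  9.99999743e-01  6.00512263e-04] [ 0.38015747  0.01658534 -3.46158257] 0.24247274218778397
side 44.75 [61, 62, 70, 73]
[[0.397, -0.344, 0.32], [0.401, -0.344, 0.314], [0.403, -0.344, 0.308], [0.403, -0.344, 0.312], [0.403, -0.342, 0.32], [0.405, -0.343, 0.295], [0.405, -0.344, 0.313], [0.407, -0.344, 0.302], [0.407, -0.343, 0.305]]
scene 44.375 [0, 2, 26, 53]
[[0.362, -0.348, 0.272], [0.362, -0.346, 0.27], [0.362, -0.334, 0.295], [0.362, -0.344, 0.28], [0.362, -0.339, 0.265], [0.362, -0.344, 0.291], [0.363, -0.341, 0.309], [0.363, -0.339, 0.291], [0.363, -0.332, 0.292], [0.363, -0.336, 0.266], [0.363, -0.337, 0.274], [0.363, -0.334, 0.29], [0.363, -0.34, 0.273], [0.363, -0.34, 0.301], [0.363, -0.341, 0.295], [0.363, -0.345, 0.301], [0.363, -0.344, 0.304], [0.364, -0.335, 0.269], [0.364, -0.342, 0.273], [0.364, -0.34, 0.311], [0.364, -0.335, 0.297], [0.364, -0.331, 0.304], [0.365, -0.341, 0.317], [0.366, -0.339, 0.312], [0.366, -0.331, 0.3], [0.366, -0.341, 0.313], [0.367, -0.331, 0.269], [0.368, -0.34, 0.317], [0.369, -0.344, 0.319], [0.371, -0.34, 0.318]]
```

View pics/v6.png

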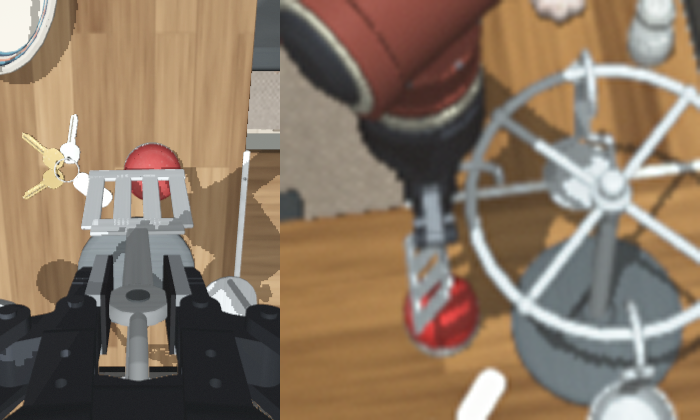

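The hook spans x 0.366–0.402 (inner edges) over the bar at 0.385. It is centred in y at −0.343, and its tip is about 38 mm above the bar. I'll lower it.

Call:
play_rows:
  steps:
    - [[0,0,5,0,0,0],[0,0,15,0,0,0],[0,0,25,0,0,0],[0,0,35,0,0,0],[0,0,44,0,0,0],[0,0,51,0,0,0],[0,0,56,0,0,0],[0,0,59,0,0,0],[0,0,61,0,0,0],[0,0,61,0,0,0]]

```text
time: 18.57
tool_pos: [0.3629, -0.3413, 0.2081]
tool_rot: [-0.0, -0.001, 1.0, 0.0]
contact_force: [0.5, 0.0, -3.0]
gripper_width: 0.246
grasp_force: 59.1
```

Call:
play_rows:
  steps:
    - [[0,0,1,0,0,0],[0,0,2,0,0,0],[0,0,3,0,0,0],[0,0,3,0,0,0]]

```text
time: 18.9
tool_pos: [0.3629, -0.3414, 0.2053]
tool_rot: [0.0, -0.001, 1.0, -0.0]
contact_force: [-0.7, -0.3, -2.5]
gripper_width: 0.248
grasp_force: 59.1
```

Call:
play_rows:
  steps:
    - [[0,-1,1,0,0,0],[0,-1.5,2,0,0,0],[0,-1.5,3,0,0,0],[0,-1.5,3,0,0,0]]

```text
time: 19.23
tool_pos: [0.3629, -0.3429, 0.2022]
tool_rot: [0.0, -0.001, 1.0, 0.0]
contact_force: [-0.2, 0.9, -2.8]
gripper_width: 0.242
grasp_force: 59.2
```

Call:
play_rows:
  steps:
    - [[0,0,1,0,0,0],[0,0,2,0,0,0],[0,0,2,0,0,0]]

```text
time: 19.48
tool_pos: [0.3637, -0.3431, 0.2013]
tool_rot: [0.001, -0.001, 1.0, -0.0]
contact_force: [1.4, 0.9, 2.5]
gripper_width: 0.242
grasp_force: 59.4
```

Contact: the vertical force has risen by about 5 N, so the bar is carrying the hook. I'll release gently.

Call:
play_rows:
  steps:
    - [[0,0,0,0,0,0],[0,0,0,0,0,0],[0,0,0,0,0,0],[0,0,0,0,0,0]]
  claw: -0.46

```text
time: 19.82
tool_pos: [0.3634, -0.3431, 0.201]
tool_rot: [0.001, -0.001, 1.0, -0.001]
contact_force: [2.8, 0.7, 1.8]
gripper_width: 0.271
grasp_force: 10.7
```

Call:
play_rows:
  steps:
    - [[0,0,0,0,0,0],[0,0,0,0,0,0],[0,0,0,0,0,0],[0,0,0,0,0,0],[0,0,0,0,0,0],[0,0,0,0,0,0]]
  claw: -0.4

```text
time: 20.32
tool_pos: [0.3628, -0.3428, 0.2001]
tool_rot: [-0.0, -0.001, 1.0, 0.0]
contact_force: [0.7, -0.0, -0.7]
gripper_width: 0.299
grasp_force: 0.0
```

Call:
play_rows:
  steps:
    - [[0,0,0,0,0,0],[0,0,0,0,0,0],[0,0,0,0,0,0],[0,0,0,0,0,0],[0,0,0,0,0,0],[0,0,0,0,0,0]]
  claw: 0.3

```text
time: 20.82
tool_pos: [0.3629, -0.3428, 0.2004]
tool_rot: [0.0, -0.001, 1.0, -0.0]
contact_force: [-0.8, 0.4, -0.5]
gripper_width: 0.65
grasp_force: 0.0
```

```bash
python3 - <<'E'
from h import *
s=manip.state(); print(s["tool_pos"],s["contact_force"],s["gripper_width"],s["grasp_force"])
w,P=cloud("wrist"); a,Q=cloud("side"); c,d=proj("side",[.4,-.343,.22]).astype(int)
cv2.imwrite("pics/v7.png",np.hstack([w[:,140:420],cv2.resize(a[d-60:d+60,c-60:c+60],(420,420),interpolation=cv2.INTER_CUBIC)]))
for n in("side","scene"): hang(n)
E
```

```text
[ 0.36294428 -0.34284266  0.20035499] [-0.7559666   0.36421056 -0.45748946] 0.6499759776746542 0.0
side 30 8 x [-40.  -37.9 -35.6] y [-4.9  0.9  5.9]
side 40 8 x [-44.4 -42.1 -39.6] y [-4.9 -1.3  5. ]
side 50 10 x [-48.  -45.7 -42.5] y [-4.7 -0.6  5. ]
side 60 11 x [-53.1 -51.  -49.4] y [-5.  -0.  11.4]
side 70 19 x [-54.7 -53.4 -52. ] y [-31.   11.4  33.2]
side 120 3 x [-53.1 -53.  -52.8] y [-34.2 -32.6 -15.4]
side 130 3 x [-55.8 -55.4 -53.1] y [-34.1 -31.7 -16.5]
side 150 29 x [-6.8  7.1 19.9] y [-0.7 10.1 16. ]
scene 20 5 x [-30.  -29.7 -28.3] y [-4.7 -0.5  4.5]
scene 30 7 x [-35.4 -33.9 -32.6] y [-5.2 -2.8  4.3]
scene 40 4 x [-41.3 -39.9 -37.4] y [-4.3 -1.   4.7]
scene 50 6 x [-44.9 -43.8 -41. ] y [-4.   2.   5.1]
scene 60 6 x [-51.7 -48.3 -46.8] y [-9.9 -0.6  5.7]
scene 70 45 x [-55.4 -53.3 -50.9] y [-12.7  12.   32.8]
scene 80 43 x [-54.8 -52.8 -51. ] y [-31.6   3.1  32.9]
scene 90 41 x [-55.  -53.3 -51.2] y [-31.   -3.7  33.4]
scene 100 38 x [-55.7 -53.9 -51.9] y [-30.8   6.7  33.1]
scene 110 41 x [-55.6 -53.7 -51.8] y [-29.2  -2.3  33.6]
scene 120 36 x [-55.2 -53.6 -51.7] y [-30.6   1.1  32.5]
scene 130 62 x [-56.2 -53.5 -51.3] y [-29.6  -1.1  34.3]
scene 140 13 x [-55.6 -54.9 -53.2] y [-23.    7.4  31.9]
scene 150 25 x [-3.9 10.2 19.9] y [12.2 20.6 31.3]
```

View pics/v7.png

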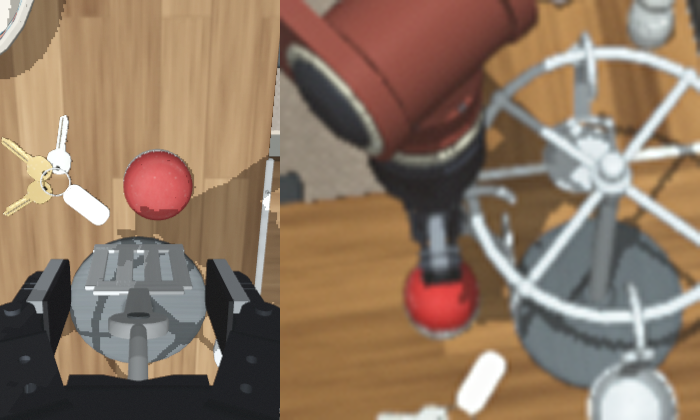

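The turner is on the bar and swung slightly inward, and the pads (±27 mm) are clear of it. I'll go straight up, then back.

Call:
play_rows:
  steps:
    - [[0,0,-5,0,0,0],[0,0,-15,0,0,0],[0,0,-30,0,0,0],[0,0,-50,0,0,0],[0,0,-75,0,0,0],[0,0,-100,0,0,0],[0,0,-130,0,0,0],[0,30,-150,0,0,0],[0,70,-150,0,0,0],[0,110,-150,0,0,0],[0,150,-150,0,0,0],[0,190,-150,0,0,0]]

```text
time: 22.02
tool_pos: [0.3622, -0.1513, 0.3518]
tool_rot: [0.001, -0.0, 1.0, -0.001]
contact_force: [1.2, 0.5, 0.7]
gripper_width: 0.651
grasp_force: 0.0
```

Call:
play_rows:
  steps:
    - [[0,40,0,0,0,0],[0,80,0,0,0,0],[0,120,0,0,0,0],[0,150,0,0,0,0],[0,160,0,0,0,0],[0,160,0,0,0,0],[0,160,0,0,0,0],[0,160,0,0,0,0],[0,160,0,0,0,0],[0,160,0,0,0,0],[0,160,0,0,0,0],[0,160,0,0,0,0]]

```text
time: 23.02
tool_pos: [0.3624, 0.0066, 0.3502]
tool_rot: [-0.0, -0.0, 1.0, -0.0]
contact_force: [0.1, -0.4, 0.1]
gripper_width: 0.652
grasp_force: 0.0
```

```bash
python3 - <<'E'
from h import *
def look():
  for n in("side","scene"):
    im,P,b,h,rr=spokes(n); print(n,b,h)
    m=(P[...,2]>.06)&(P[...,2]<.29)&(abs(P[...,1]+.343)<.04)&(P[...,0]>.32)&(P[...,0]<.43)
    for z in np.arange(.07,.29,.02):
        g=P[m&(abs(P[...,2]-z)<.01)]
        if len(g)>2: print(z.round(2),len(g),np.median(g,0).round(3), np.ptp(g[:,1]).round(3))
  return im
look()
im,_=vision.grab_frame("side"); c,d=proj("side",[.43,-.343,.2]).astype(int)
cv2.imwrite("pics/v8.png",cv2.resize(im[d-90:d+70,c-80:c+80],(560,560),interpolation=cv2.INTER_CUBIC))
E
```

```text
side 44.5 [62, 64, 71, 73]
0.07 35 [ 0.386 -0.348  0.071] 0.061
0.09 21 [ 0.389 -0.354  0.086] 0.048
0.11 18 [ 0.392 -0.363  0.105] 0.044
0.13 28 [ 0.395 -0.362  0.128] 0.067
0.15 11 [ 0.39  -0.348  0.149] 0.008
0.17 13 [ 0.386 -0.346  0.168] 0.011
0.19 14 [ 0.381 -0.345  0.188] 0.013
0.21 17 [ 0.375 -0.347  0.212] 0.021
0.23 28 [ 0.371 -0.345  0.226] 0.018
0.25 160 [ 0.389 -0.344  0.253] 0.079
scene 44.5 [53, 59, 56, 55]
0.07 117 [ 0.397 -0.342  0.069] 0.07
0.09 90 [ 0.399 -0.348  0.091] 0.07
0.11 97 [ 0.401 -0.338  0.111] 0.07
0.13 85 [ 0.402 -0.343  0.127] 0.068
0.15 14 [ 0.393 -0.342  0.151] 0.012
0.17 15 [ 0.387 -0.342  0.172] 0.013
0.19 14 [ 0.381 -0.345  0.189] 0.011
0.21 25 [ 0.372 -0.344  0.214] 0.023
0.23 28 [ 0.37  -0.344  0.224] 0.019
0.25 153 [ 0.387 -0.343  0.252] 0.08
```

View pics/v8.png

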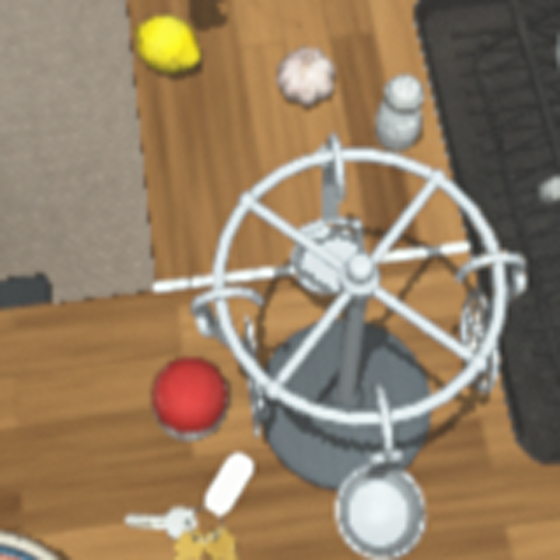

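The turner hangs by its hook at the front, at (225,300), in the middle of the free place, with the ring square. It is still swinging a little, so I'll wait.

Call:
play_rows:
  steps:
    - [[0,0,0,0,0,0],[0,0,0,0,0,0],[0,0,0,0,0,0],[0,0,0,0,0,0],[0,0,0,0,0,0],[0,0,0,0,0,0],[0,0,0,0,0,0],[0,0,0,0,0,0],[0,0,0,0,0,0],[0,0,0,0,0,0],[0,0,0,0,0,0],[0,0,0,0,0,0]]

```text
time: 24.17
tool_pos: [0.3624, 0.0072, 0.3503]
tool_rot: [0.0, -0.001, 1.0, -0.0]
contact_force: [-0.3, 0.5, -0.4]
gripper_width: 0.65
grasp_force: 0.0
```

Call:
play_rows:
  steps:
    - [[0,0,0,0,0,0],[0,0,0,0,0,0],[0,0,0,0,0,0],[0,0,0,0,0,0],[0,0,0,0,0,0],[0,0,0,0,0,0],[0,0,0,0,0,0],[0,0,0,0,0,0],[0,0,0,0,0,0],[0,0,0,0,0,0],[0,0,0,0,0,0],[0,0,0,0,0,0]]

```text
time: 25.17
tool_pos: [0.3624, 0.0072, 0.3503]
tool_rot: [0.0, -0.001, 1.0, -0.0]
contact_force: [0.3, 1.0, -0.2]
gripper_width: 0.646
grasp_force: 0.0
```

Call:
play_rows:
  steps:
    - [[0,0,0,0,0,0],[0,0,0,0,0,0],[0,0,0,0,0,0],[0,0,0,0,0,0],[0,0,0,0,0,0],[0,0,0,0,0,0],[0,0,0,0,0,0],[0,0,0,0,0,0],[0,0,0,0,0,0],[0,0,0,0,0,0],[0,0,0,0,0,0],[0,0,0,0,0,0]]

```text
time: 26.17
tool_pos: [0.3624, 0.0072, 0.3503]
tool_rot: [0.0, -0.001, 1.0, -0.0]
contact_force: [0.9, -0.9, 0.6]
gripper_width: 0.65
grasp_force: 0.0
```

Call:
play_rows:
  steps:
    - [[0,0,0,0,0,0],[0,0,0,0,0,0],[0,0,0,0,0,0],[0,0,0,0,0,0],[0,0,0,0,0,0],[0,0,0,0,0,0],[0,0,0,0,0,0],[0,0,0,0,0,0],[0,0,0,0,0,0],[0,0,0,0,0,0],[0,0,0,0,0,0],[0,0,0,0,0,0]]

```text
time: 27.17
tool_pos: [0.3624, 0.0072, 0.3503]
tool_rot: [-0.0, -0.001, 1.0, -0.0]
contact_force: [0.3, 0.9, 0.6]
gripper_width: 0.652
grasp_force: 0.0
```

```bash
python3 - <<'E'
from h import *
for i in range(12):
    im,P=cloud("scene"); m=(abs(P[...,2]-.1)<.015)&(abs(P[...,1]+.343)<.04)&(P[...,0]>.3)&(P[...,0]<.44); print(np.median(P[m],0).round(4),end=" ")
im,P,b,h,rr=spokes("scene"); print(b,manip.state()["time"])
E
```

```text
[ 0.3848 -0.3454  0.0999] [ 0.3818 -0.3467  0.0993] [ 0.3802 -0.3453  0.1016] [ 0.3798 -0.3466  0.0996] [ 0.3814 -0.3459  0.1002] [ 0.3837 -0.347   0.0996] [ 0.3866 -0.3461  0.1015] [ 0.3903 -0.3468  0.1   ] [ 0.3933 -0.3462  0.1001] [ 0.3952 -0.347   0.1005] [ 0.3963 -0.3425  0.0998] [ 0.3958 -0.3382  0.1005] 44.375 27.8167
```

Call:
play_rows:
  steps:
    - [[0,0,0,0,0,0],[0,0,0,0,0,0],[0,0,0,0,0,0],[0,0,0,0,0,0],[0,0,0,0,0,0],[0,0,0,0,0,0],[0,0,0,0,0,0],[0,0,0,0,0,0],[0,0,0,0,0,0],[0,0,0,0,0,0],[0,0,0,0,0,0],[0,0,0,0,0,0]]

```text
time: 28.82
tool_pos: [0.3624, 0.0072, 0.3503]
tool_rot: [0.0, -0.001, 1.0, -0.0]
contact_force: [0.1, 0.6, -0.4]
gripper_width: 0.652
grasp_force: 0.0
```

Call:
play_rows:
  steps:
    - [[0,0,0,0,0,0],[0,0,0,0,0,0],[0,0,0,0,0,0],[0,0,0,0,0,0],[0,0,0,0,0,0],[0,0,0,0,0,0],[0,0,0,0,0,0],[0,0,0,0,0,0],[0,0,0,0,0,0],[0,0,0,0,0,0],[0,0,0,0,0,0],[0,0,0,0,0,0]]

```text
time: 29.82
tool_pos: [0.3624, 0.0072, 0.3503]
tool_rot: [0.0, -0.001, 1.0, -0.0]
contact_force: [0.0, -0.3, 0.5]
gripper_width: 0.65
grasp_force: 0.0
```

Call:
play_rows:
  steps:
    - [[0,0,0,0,0,0],[0,0,0,0,0,0],[0,0,0,0,0,0],[0,0,0,0,0,0],[0,0,0,0,0,0],[0,0,0,0,0,0],[0,0,0,0,0,0],[0,0,0,0,0,0],[0,0,0,0,0,0],[0,0,0,0,0,0],[0,0,0,0,0,0],[0,0,0,0,0,0]]

```text
time: 30.82
tool_pos: [0.3624, 0.0071, 0.3503]
tool_rot: [-0.0, -0.001, 1.0, -0.0]
contact_force: [-0.5, 0.4, 0.1]
gripper_width: 0.652
grasp_force: 0.0
```

Call:
play_rows:
  steps:
    - [[0,0,0,0,0,0],[0,0,0,0,0,0],[0,0,0,0,0,0],[0,0,0,0,0,0],[0,0,0,0,0,0],[0,0,0,0,0,0],[0,0,0,0,0,0],[0,0,0,0,0,0],[0,0,0,0,0,0],[0,0,0,0,0,0],[0,0,0,0,0,0],[0,0,0,0,0,0]]

```text
time: 31.82
tool_pos: [0.3624, 0.0071, 0.3503]
tool_rot: [-0.0, -0.001, 1.0, -0.0]
contact_force: [0.3, 0.4, 1.1]
gripper_width: 0.65
grasp_force: 0.0
```

Call:
play_rows:
  steps:
    - [[0,0,0,0,0,0],[0,0,0,0,0,0],[0,0,0,0,0,0],[0,0,0,0,0,0],[0,0,0,0,0,0],[0,0,0,0,0,0],[0,0,0,0,0,0],[0,0,0,0,0,0],[0,0,0,0,0,0],[0,0,0,0,0,0],[0,0,0,0,0,0],[0,0,0,0,0,0]]

```text
time: 32.82
tool_pos: [0.3624, 0.0072, 0.3503]
tool_rot: [0.0, -0.001, 1.0, -0.0]
contact_force: [-0.8, -0.7, -0.5]
gripper_width: 0.65
grasp_force: 0.0
```

Call:
play_rows:
  steps:
    - [[0,0,0,0,0,0],[0,0,0,0,0,0],[0,0,0,0,0,0],[0,0,0,0,0,0],[0,0,0,0,0,0],[0,0,0,0,0,0],[0,0,0,0,0,0],[0,0,0,0,0,0],[0,0,0,0,0,0],[0,0,0,0,0,0],[0,0,0,0,0,0],[0,0,0,0,0,0]]

```text
time: 33.82
tool_pos: [0.3624, 0.0071, 0.3503]
tool_rot: [-0.0, -0.001, 1.0, -0.0]
contact_force: [0.1, -0.6, -0.3]
gripper_width: 0.649
grasp_force: 0.0
```

```bash
python3 - <<'E'
from h import *
for i in range(12):
    im,P=cloud("scene"); m=(abs(P[...,2]-.1)<.015)&(abs(P[...,1]+.343)<.04)&(P[...,0]>.3)&(P[...,0]<.44); print(np.median(P[m],0).round(4),end=" ")
im,P,b,h,rr=spokes("scene"); print(b,manip.state()["time"])
for z in(.17,.19,.21,.225): 
    g=P[(abs(P[...,2]-z)<.008)&(abs(P[...,1]+.343)<.04)&(P[...,0]>.33)&(P[...,0]<.42)]; print(z,g[:,1].min().round(4),g[:,1].max().round(4),np.median(g[:,0]).round(4))
E
```

```text
[ 0.3884 -0.3372  0.1   ] [ 0.3885 -0.3467  0.1009] [ 0.3884 -0.3374  0.1004] [ 0.3881 -0.3477  0.1009] [ 0.3882 -0.338   0.0999] [ 0.3884 -0.3374  0.1011] [ 0.3889 -0.3463  0.1005] [ 0.3886 -0.3467  0.1008] [ 0.3886 -0.3467  0.1003] [ 0.3885 -0.3461  0.0995] [ 0.3886 -0.3471  0.1001] [ 0.3881 -0.3471  0.1003] 44.625 34.4667
0.17 -0.3481 -0.3359 0.3812
0.19 -0.3484 -0.338 0.3766
0.21 -0.3531 -0.3321 0.3697
0.225 -0.3538 -0.3317 0.3676
```

It has settled, centred at y ≈ −0.343, with the ring square.

```bash
python3 -c "
from plant import order
print(order.job_done())"
```

```text
the job is handed in; nothing more can be done
None
```

The turner hangs by its hook over the ring in the middle of the free place, which now faces the front within about half a degree; the arm is clear, no bystander was touched, and the job was handed in at about 34.5 s (limit 72 s), with no verdict returned.

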